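Run a spacer along the drilling-jig fence into its corner pocket

TASK

Load the aluminium spacer plate into the drilling jig by pushing it with the fingertips: first push it square against the fence near where it lies, then slide it along, staying against the fence all the way, into the corner pocket until it sits flush against both the fence and the end stop, and leave it there. Keep it flat on the board without lifting or tipping it, and do not disturb the bolt, the can or the tube offcut.

Things in the scene. Friction and masses are not known exactly. Their poses are not given: they have to be found in the camera images.
- jig: Drilling jig fixed to the bench: plywood board 12 mm thick, its y -180 to +180 mm, its x -105 to +75 mm. Origin on the bench surface; x points across the board to the fence (away from the robot), y along the fence to the corner pocket, z up. Aluminium fence, stop and guide stand 18 mm above the board. Place and yaw (up to 0.3 rad) vary. Fence, stop and guide form the pocket, open to -y and above.
- fence (a point): Middle of the working face of the fence, the long bar along the jig's y, at jig x = +45, y = 0 mm, at the board's top (z = 12 mm). The face looks to -x and runs from y = -170 mm to the stop. Axes as the jig's.
- stop (a point): On the working face of the end stop, the bar across the fence's +y end, in the corner with the fence: jig x = +45, y = +130, z = 12 mm. The face looks to -y. Axes as the jig's.
- guide (a point): Tip of the round nose of the short guide bar (12 mm wide, parallel to the fence): jig x = -12, y = +103, z = 12 mm. The bar runs from here to the stop; its pocket face is at jig x = -6 mm, 51 mm from the fence. Axes as the jig's.
- spacer: The aluminium spacer plate: a loose flat block with two dark drill marks on top, 46 mm (its x) by 60 mm (its y) by 16 mm high, about 0.12 kg. Origin at the centre of its underside, z up. It starts flat on the board towards the end away from the pocket, clear of the fence, its y turned up to 0.5 rad from the jig's y. It slides with ordinary friction.
- pocket_seat (a point): Where the spacer's origin lies when it is fully in the corner pocket (at x = +22, y = +100, z = +12 mm of the jig, on the board's top); the spacer's long side then lies along the fence.
- bolt: Bystander: a loose steel hex bolt standing on its head on the jig board near its robot-side edge, beside the pocket end; 27 mm across, shank 16 mm, 55 mm tall. Origin at the centre of its underside.
- can: Bystander: a loose closed grey can standing on the bench beyond one end of the jig, 66 mm diameter, 110 mm tall. Origin at the centre of its underside.
- tube: Bystander: a loose square steel tube offcut standing on the bench beyond the other end of the jig, 40 x 40 mm, 90 mm tall. Origin at the centre of its underside.
Mind the look-alikes: they are no part of the job. There is more than one size of the spacer; the job needs the smallest.

How it is judged:
By the outcome, as a careful person would: the job done as asked, in the order asked, and still so for the second after the job is handed in, with the robot touching nothing.
It also fails if it takes over 58 s, if anything falls off the work surface, if the arm or the gripper's body presses on something with over 40 N, if the wrist force passes 120 N, or if a joint passes its speed limit or range.

ROBOT

A 7-joint arm with a two-finger parallel gripper is mounted at the origin on the work surface. World frame = base frame: x ahead of the robot, y to its left, z up, the work surface at z = 0. Lengths are in m, angles in rad, forces in N, time in s.
With the tool pointing down it reaches from about 0.4 to 0.925 m from the base axis. Payload 5.6 kg.
Tool frame: the origin (TCP) lies between the finger pads; the fingertips stand 25 mm ahead of it and the grasp point (between the pads) lies 6 mm ahead of it (arm.tip_extent is the distance from the TCP to the fingertips, in m); z points along the fingers, y is the line along which they close (so a half turn about z gives the same grasp; the last joint's range is limited). The gripper opens to 85 mm and grips with 20 to 120 N. Pads are 22 mm wide; open, the fingers measure 114 mm over their backs; the gripper's body (76 mm by 85 mm) begins 54 mm behind the grasp point. The pads swing forward as they close: fully open they stand 13 mm farther back than shut.
Start: joints at [-1.199, 0.468, -0.012, 1.603, 0.006, 1.071, -0.056], TCP at [0.262, 0.595, 0.256] pointing down, gripper open.
Joint ranges: [-2.53, 2.53], [-0.31, 2.02], [-1.57, 1.55], [0.28, 2.44], [-1.29, 4.43], [0.15, 1.84], [-2.92, 2.92]. Speed limits (rad/s): [2.57, 2.57, 3.14, 3.14, 3.14, 3.14, 3.14].

INTERFACE

Orientations are given as a unit quaternion [x, y, z, w].
In Python, from workcell import arm gives the robot as it stands.
- The arm moves only by the shell command python3 -m pendant 'ROWS' [FORCE]. ROWS is JSON, a list of rows, each an object with "twist": the turn, a rotation vector about the tool's x, y, z in units of 10 degrees (1.0 is 10 degrees), a list of three; "travel": the shift along the tool's x, y, z in units of 25 mm (1.0 is 25 mm), a list of three; "gripper": the opening, from -1 (shut) to 1 (fully open). A call has 1 to 12 rows; each row shifts and turns the commanded pose from where the row before left it, along the tool's axes as they then stand; what a row does not reach is not made up. A row lasts 1/8 s, in which the tool goes at most 62.5 mm and 10.7 degrees, less where a joint would pass 70% of its speed; a pose out of reach is approached as far as the arm can. A call is refused whole if a number of a shift passes 1 or a number of a turn 1, either way. A call with a gripper value outside its range is refused whole. The fingers move at their own pace and stop on an object; FORCE is the grip in N (left out, the last holds). Time passes only in rows, so rows that do not move let the fingers close. It gives the time, the measured TCP pose, the force, the opening and the grip force at its end, in the units of the state.
- arm.sense(): the state, without advancing time (a new reading comes with each control period).
- arm.grab_frame(name): name is "scene" or "top" or "wrist"; returns a dict with "color" (400x640x3 uint8, blue, green, red), "intrinsics" (3x3 intrinsics, pixels), "eye" and "attitude" of the camera in the world. Camera axes: x right, y down, z forward; pixel columns grow to the right and rows downward; lengths in m; the calibration is good to about 2 mm. A picture is of the moment at which its call begins. There is no depth.
- arm.close_job(): hands the job in; it is judged then, once.
Trained networks look in the newest picture that a camera, given by its name, has taken for a name from the list of things; names that differ only in an ending like _2 or _b are one class to them, and where a whole thing is asked for, a point or a joint stands for the part that bears it (a point fixed in the world has none). Each returns a list of dicts, best first, with "p" (0 to 1); they miss things now and then, are a little off and sometimes report something else, mostly with a low value. They report only what shows in the picture. A call takes as long as a camera call. They do not tell look-alikes from the thing itself.
- arm.find_in(target, camera): "rect" ([centre column, centre row, width, height] in pixels, round what is visible of it).
- arm.silhouettes(target, camera): "mask" (400x640 bool, what is visible of it) and "rect" ([centre column, centre row, width, height] in pixels, round what is visible of it).
- arm.landmark_of(target, camera): "uv" ([column, row] in pixels: a listed point, or the origin of a listed thing).
The state is a dict: "time": time; "joint_pos": joint angles; "joint_vel": joint speeds; "effort": joint torques, N m; "position": TCP position; "ee_rot": TCP orientation; "wrist_force": force on the tool from outside, world axes, zero at the start; "torque": the same for the moment, N m; "finger_gap": finger opening in m; "gripper_force": force on a finger pad.
Only numpy, scipy, OpenCV 4.12 (cv2) and the standard library are available. Lean on these libraries where they do the work, as an engineer would, in place of code of your own. Each camera call takes 0.05 s, during which the arm holds its last target. There are 200 camera calls.

## Working session

There is one attempt and no reset: what is moved stays moved. The work goes in short steps, Python scripts to look and compute and a shell command to move; the robot and the scene stay as the last step left them, time stands still between calls to the robot, and variables do not carry over. Pictures are saved under pics/ and viewed, at most 13 in all, crops included, and the job is handed in when it is done.

```bash
mkdir -p pics; ls
cat > h.py <<'E'
import numpy as np, cv2
from scipy.spatial.transform import Rotation as R
from workcell import arm
def att(f):
    a=np.array(f["attitude"],float)
    return a if a.shape==(3,3) else R.from_quat(a).as_matrix()
def ray(f,uv,z):
    K=np.array(f["intrinsics"]); d=att(f)@np.linalg.inv(K)@np.array([uv[0],uv[1],1.0]); e=np.array(f["eye"])
    return e+d*(z-e[2])/d[2]
def proj(f,P):
    K=np.array(f["intrinsics"]); p=K@(att(f).T@(np.array(P)-np.array(f["eye"]))); return p[:2]/p[2]
E
python3 - <<'E'
from h import *
for c in ["top","scene"]:
    f=arm.grab_frame(c); cv2.imwrite(f"pics/{c}0.png",f["color"]); print(c,f["eye"],f["attitude"],f["intrinsics"])
    for n,z in [("fence",.012),("stop",.012),("guide",.012),("pocket_seat",.012),("spacer",.012),("jig",0),("bolt",.012),("can",0),("tube",0)]:
        for d in arm.landmark_of(n,c)[:4]: print(c,n,round(d["p"],2),np.round(d["uv"],1),np.round(ray(f,d["uv"],z),4))
print(arm.sense())
E
```

```text
pics
top [0.3212533  0.01485505 1.16967703] [ 0.71173373 -0.69665722  0.06392026 -0.06338782] [[415.2874339    0.         314.92324115]
 [  0.         415.2874339  202.55450572]
 [  0.           0.           1.        ]]
top fence 0.67 [302.1 182.4] [0.59   0.0541 0.012 ]
top stop 0.61 [259.5 172.7] [0.6159 0.1771 0.012 ]
top guide 0.78 [264.9 193.2] [0.5562 0.1591 0.012 ]
top pocket_seat 0.65 [265.3 180.6] [0.593  0.1595 0.012 ]
top pocket_seat 0.17 [302.  181.7] [0.5921 0.0545 0.012 ]
top spacer 0.92 [318.5 217.9] [0.4886 0.0052 0.012 ]
top spacer 0.86 [400.6 245.2] [ 0.4168 -0.2247  0.012 ]
top jig 0.77 [302. 196.] [0.5528 0.0537 0.    ]
top bolt 0.5 [257.7 216.6] [0.4886 0.1764 0.012 ]
top can 0.97 [456.5 222.1] [ 0.4867 -0.3871  0.    ]
top can 0.36 [301.9 184.4] [0.5869 0.0549 0.    ]
top tube 0.61 [188.7 185.4] [0.5768 0.381  0.    ]
top tube 0.54 [258.8 170.4] [0.6258 0.1811 0.    ]
scene [ 1.34798876 -0.03780941  0.92515601] [ 0.67485004  0.63986892 -0.25074626 -0.26883361] [[509.79376352   0.         324.60965501]
 [  0.         509.79376352 197.00315227]
 [  0.           0
[... 703 characters left out ...]
oint_pos': array([-1.1989993 ,  0.46751779, -0.01156443,  1.60265781,  0.00598017,
        1.07137732, -0.05629391]), 'joint_vel': array([ 0.0003848 ,  0.00045119, -0.00037067,  0.00101654, -0.000245  ,
       -0.0009371 ,  0.00086851]), 'effort': array([-6.60165665e-05, -5.32253373e+01,  2.13662325e-02, -2.51638913e+01,
        1.15931666e-02,  1.16153336e-03,  5.00723218e-06]), 'position': array([0.26201838, 0.59488667, 0.25629629]), 'ee_rot': array([2.05967087e-01, 9.78558919e-01, 3.37135146e-05, 2.45016018e-05]), 'wrist_force': array([ 0.18143435, -0.09631194,  0.70671434]), 'torque': array([-0.01740228,  0.00274535, -0.04604446]), 'gripper_force': 0.0, 'finger_gap': 0.08546369981990584}
```

View pics/top0.png

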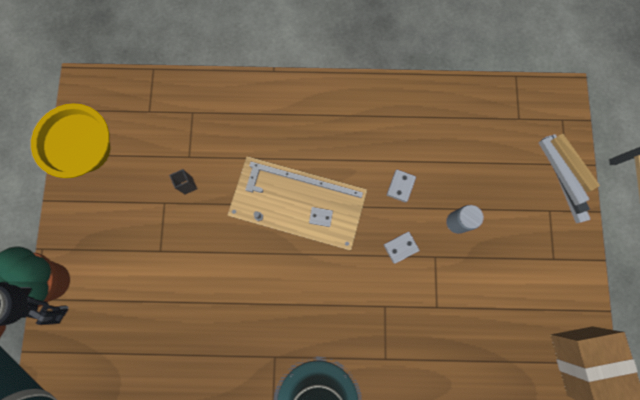

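View pics/scene0.png

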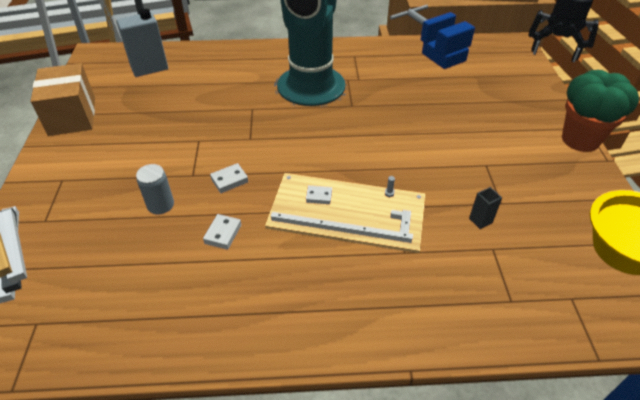

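The smallest plate is on the board at top pixel (320,217). The two bigger look-alikes lie on the bench at (402,185) and (402,247). The bolt is at (258,216), the tube at (183,182) and the can at (465,219). Next I go above the jig for a close look.

```bash
python3 -m pendant '[{"twist":[0,0,0],"travel":[-1,-0.92,0],"gripper":-0.3},{"twist":[0,0,0],"travel":[-1,-0.92,0],"gripper":-0.3},{"twist":[0,0,0],"travel":[-1,-0.92,0],"gripper":-0.3},{"twist":[0,0,0],"travel":[-1,-0.92,0],"gripper":-0.3},{"twist":[0,0,0],"travel":[-1,-0.92,0],"gripper":-0.3},{"twist":[0,0,0],"travel":[-1,-0.92,0],"gripper":-0.3},{"twist":[0,0,0],"travel":[-1,-0.92,0],"gripper":-0.3},{"twist":[0,0,0],"travel":[-1,-0.92,0],"gripper":-0.3},{"twist":[0,0,0],"travel":[-1,-0.92,0],"gripper":-0.3}]' 30
python3 -m pendant '[{"twist":[0,0,0],"travel":[-1,-0.92,0],"gripper":-0.3},{"twist":[0,0,0],"travel":[-1,-0.92,0],"gripper":-0.3},{"twist":[0,0,0],"travel":[-1,-0.92,0],"gripper":-0.3},{"twist":[0,0,0],"travel":[-1,-0.92,0],"gripper":-0.3},{"twist":[0,0,0],"travel":[-1,-0.92,0],"gripper":-0.3},{"twist":[0,0,0],"travel":[-1,-0.92,0],"gripper":-0.3},{"twist":[0,0,0],"travel":[-1,-0.92,0],"gripper":-0.3},{"twist":[0,0,-0.93],"travel":[0,0,0],"gripper":-0.3},{"twist":[0,0,0],"travel":[0,0,0],"gripper":-0.3},{"twist":[0,0,0],"travel":[0,0,0],"gripper":-0.3}]'
python3 - <<'E'
from h import *
c="wrist"
f=arm.grab_frame(c); cv2.imwrite(f"pics/{c}0.png",f["color"]); print(c,f["eye"])
for n,z in [("fence",.012),("stop",.012),("guide",.012),("spacer",.012),("jig",0),("bolt",.012)]:
    for d in arm.landmark_of(n,c)[:2]: print(c,n,round(d["p"],2),np.round(d["uv"],1),np.round(ray(f,d["uv"],z),4))
s=arm.sense();print(s["time"],s["position"],s["ee_rot"],s["finger_gap"],arm.tip_extent)
E
```

```text
time: 2.12
position: [0.3849, 0.3137, 0.2566]
ee_rot: [0.206, 0.979, 0.0, 0.0]
wrist_force: [-0.0, 0.6, -0.1]
finger_gap: 0.03
gripper_force: 0.0
time: 3.38
position: [0.4796, 0.0973, 0.2564]
ee_rot: [0.127, 0.992, 0.0, 0.0]
wrist_force: [0.7, -0.2, -0.5]
finger_gap: 0.03
gripper_force: 0.0
wrist [0.4153592  0.1141997  0.37498594]
wrist fence 0.68 [308.2 268.3] [0.5955 0.0511 0.012 ]
wrist stop 0.92 [406.3 267.4] [0.6271 0.1769 0.012 ]
wrist guide 0.83 [388.8 226.9] [0.5654 0.1656 0.012 ]
wrist spacer 0.77 [248.1 201.7] [0.4885 0.0028 0.012 ]
wrist spacer 0.75 [119.1 304.6] [ 0.5829 -0.214   0.012 ]
wrist jig 0.93 [305.4 230.5] [0.5475 0.0599 0.    ]
wrist bolt 0.75 [382.9 165.6] [0.4867 0.174  0.012 ]
3.725 [0.479686   0.09704729 0.25628712] [1.25966085e-01 9.92034548e-01 1.20951825e-05 3.40026610e-05] 0.029653396039084005 0.025
```

View pics/wrist0.png

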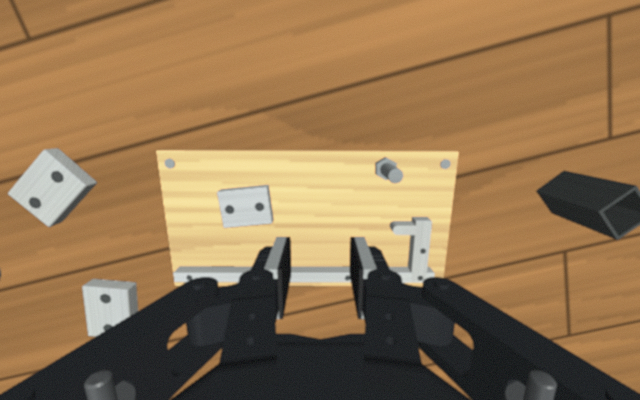

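Run:
```python
from h import *
f=arm.grab_frame("wrist")
for d in arm.silhouettes("spacer","wrist")[:2]:
    m=d["mask"].astype(np.uint8); cs,_=cv2.findContours(m,cv2.RETR_EXTERNAL,cv2.CHAIN_APPROX_NONE)
    c=max(cs,key=cv2.contourArea)[:,0,:]
    P=np.array([ray(f,p,.028)[:2] for p in c])  # at top height
    r=cv2.minAreaRect((P*1000).astype(np.float32)); print(d["p"],d["rect"],r, cv2.boxPoints(r))
```

```text
0.71 [245.0, 206.8, 52.3, 45.1] ((489.67138671875, 2.457141876220703), (63.596656799316406, 49.46335220336914), 80.47762298583984) [[460.02     -24.81161 ]
 [508.80176  -32.99447 ]
 [519.32275   29.725893]
 [470.54102   37.908752]]
0.62 [52.1, 186.8, 90.1, 75.1] ((410.6924133300781, -210.81829833984375), (65.72251892089844, 90.38998413085938), 28.237234115600586) [[ 360.35895 -186.5491 ]
 [ 403.12457 -266.18234]
 [ 461.02588 -235.0875 ]
 [ 418.26025 -155.45425]]
```

The wrist view shows the small plate at (245,206), tilted slightly, with its size confirmed at about 60x46. The fence runs along row ~272, the pocket is at (405,235) and the bolt at (388,170). The board edges run level in the image, so the tool is already aligned with the jig. Next I check the fingertip height from the picture and compute the travel.

Run:
```python
from h import *
f=arm.grab_frame("wrist"); s=arm.sense(); Rt=R.from_quat(s["ee_rot"]).as_matrix(); p=s["position"]
e=Rt.T@(np.array(f["eye"])-p); print("cam in tool",e)
for uv in [(290,238),(350,238)]:
    K=np.array(f["intrinsics"]); d=Rt.T@att(f)@np.linalg.inv(K)@np.array([*uv,1.])
    for zt in (.012,.017,.025,.032,.038): 
        print(uv,zt,np.round(e+d*(zt-e[2])/d[2],4))
th=np.radians(14.3); J=np.array([.5515,.0623]); X=np.array([np.cos(th),-np.sin(th)]);Y=np.array([np.sin(th),np.cos(th)])
d=p[:2]-J; print("tcp jig",d@X,d@Y, "toolx",Rt[:,0],Rt[:,1])
```

```text
cam in tool [ 0.0664635   0.00028954 -0.11860165]
(290, 238) 0.012 [ 0.0135 -0.0136  0.012 ]
(290, 238) 0.017 [ 0.0115 -0.0142  0.017 ]
(290, 238) 0.025 [ 0.0082 -0.015   0.025 ]
(290, 238) 0.032 [ 0.0054 -0.0158  0.032 ]
(290, 238) 0.038 [ 0.0029 -0.0164  0.038 ]
(350, 238) 0.012 [0.0135 0.0141 0.012 ]
(350, 238) 0.017 [0.0114 0.0146 0.017 ]
(350, 238) 0.025 [0.0082 0.0155 0.025 ]
(350, 238) 0.032 [0.0053 0.0162 0.032 ]
(350, 238) 0.038 [0.0029 0.0169 0.038 ]
tcp jig -0.0781054116721721 0.01582505964027114 toolx [-9.68267775e-01  2.49915006e-01 -7.87996837e-05] [2.49915003e-01 9.68267778e-01 5.06230490e-05]
```

```bash
python3 -m pendant '[{"twist":[0,0,0],"travel":[0.22,-0.89,0.9],"gripper":-0.5},{"twist":[0,0,0],"travel":[0.22,-0.89,0.9],"gripper":-0.5},{"twist":[0,0,0],"travel":[0.22,-0.89,0.9],"gripper":-0.5},{"twist":[0,0,0],"travel":[0.22,-0.89,0.9],"gripper":-0.5},{"twist":[0,0,0],"travel":[0,0,0.9],"gripper":-0.5},{"twist":[0,0,0],"travel":[0,0,0.9],"gripper":-0.5},{"twist":[0,0,0],"travel":[0,0,0.9],"gripper":-0.5},{"twist":[0,0,0],"travel":[0,0,0.9],"gripper":-0.5},{"twist":[0,0,0],"travel":[0,0,0.7],"gripper":-0.5},{"twist":[0,0,0],"travel":[0,0,0.4],"gripper":-0.5},{"twist":[0,0,0],"travel":[0,0,0],"gripper":-0.5},{"twist":[0,0,0],"travel":[0,0,0],"gripper":-0.5}]'
python3 - <<'E'
from h import *
s=arm.sense(); p=s["position"]
th=np.radians(14.3); J=np.array([.5515,.0623]); X=np.array([np.cos(th),-np.sin(th)]);Y=np.array([np.sin(th),np.cos(th)])
d=p[:2]-J; print("tcp jig",d@X,d@Y,s["finger_gap"],p)
f=arm.grab_frame("wrist"); cv2.imwrite("pics/w1.png",f["color"])
f=arm.grab_frame("scene"); cv2.imwrite("pics/s1.png",cv2.resize(f["color"][140:280,200:440],None,fx=3,fy=3))
E
```

```text
time: 5.38
position: [0.4366, 0.0162, 0.0493]
ee_rot: [0.126, 0.992, 0.0, 0.0]
wrist_force: [0.5, 0.4, 0.7]
finger_gap: 0.0216
gripper_force: 0.0
tcp jig -0.09991878552817801 -0.07304904465344945 0.02159886588329038 [0.43663408 0.01619417 0.04926559]
```

View pics/w1.png

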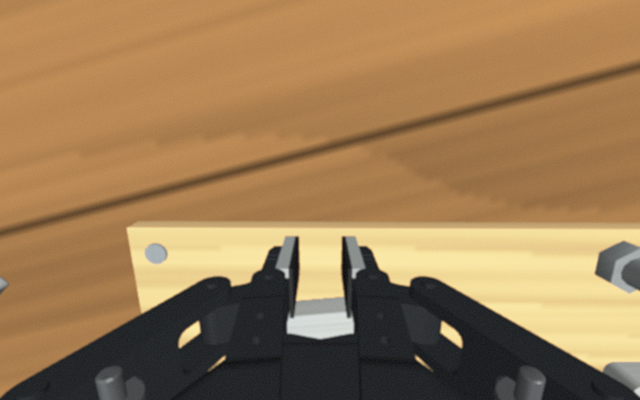

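The fingers straddle the plate's robot-side face, whose near edge shows at (320,300) behind them, and they are clear of it. Now I lower them and push to the fence.

```bash
python3 -m pendant '[{"twist":[0,0,0],"travel":[0,0,0.2],"gripper":-0.5},{"twist":[0,0,0],"travel":[0,0,0.18],"gripper":-0.5},{"twist":[0,0,0],"travel":[-0.25,0,0],"gripper":-0.5},{"twist":[0,0,0],"travel":[-0.25,0,0],"gripper":-0.5},{"twist":[0,0,0],"travel":[-0.25,0,0],"gripper":-0.5},{"twist":[0,0,0],"travel":[-0.25,0,0],"gripper":-0.5},{"twist":[0,0,0],"travel":[-0.25,0,0],"gripper":-0.5}]'
python3 -m pendant '[{"twist":[0,0,0],"travel":[-0.25,0,0],"gripper":-0.5},{"twist":[0,0,0],"travel":[-0.25,0,0],"gripper":-0.5},{"twist":[0,0,0],"travel":[-0.25,0,0],"gripper":-0.5},{"twist":[0,0,0],"travel":[-0.25,0,0],"gripper":-0.5},{"twist":[0,0,0],"travel":[-0.25,0,0],"gripper":-0.5},{"twist":[0,0,0],"travel":[-0.25,0,0],"gripper":-0.5},{"twist":[0,0,0],"travel":[-0.2,0,0],"gripper":-0.5},{"twist":[0,0,0],"travel":[0,0,0],"gripper":-0.5}]'
cat >> h.py <<'E'
th=np.radians(14.3); J=np.array([.5515,.0623]); X=np.array([np.cos(th),-np.sin(th)]);Y=np.array([np.sin(th),np.cos(th)])
def jig(p): d=np.array(p)[:2]-J; return np.round(1000*np.array([d@X,d@Y]),1)
def st():
    s=arm.sense(); F=s["wrist_force"]; print("t",s["time"],"tcp jig",jig(s["position"]),"z",round(s["position"][2],4),"gap",s["finger_gap"],"Fjig",round(F[:2]@X,1),round(F[:2]@Y,1),round(F[2],1))
def spacer(cam):
    f=arm.grab_frame(cam)
    for d in arm.landmark_of("spacer",cam)[:3]: print(cam,"lm",round(d["p"],2),jig(ray(f,d["uv"],.012)))
    for d in arm.silhouettes("spacer",cam)[:3]:
        cs,_=cv2.findContours(d["mask"].astype(np.uint8),cv2.RETR_EXTERNAL,cv2.CHAIN_APPROX_NONE)
        c=max(cs,key=cv2.contourArea)[:,0,:]
        P=np.array([jig(ray(f,p,.028)) for p in c]); r=cv2.minAreaRect(P.astype(np.float32)); print(cam,"sil",round(d["p"],2),np.round(r[0],1),np.round(r[1],1),round(r[2],1))
    return f
E
python3 -c "
from h import *
st(); f=spacer('scene'); cv2.imwrite('pics/s2.png',cv2.resize(f['color'][150:270,230:430],None,fx=4,fy=4))"
```

```text
time: 6.35
position: [0.4666, 0.0084, 0.0393]
ee_rot: [0.126, 0.992, 0.0, -0.0]
wrist_force: [-0.8, 0.4, 1.9]
finger_gap: 0.0212
gripper_force: 0.8
time: 7.35
position: [0.5083, -0.0025, 0.0394]
ee_rot: [0.126, 0.992, -0.0, 0.001]
wrist_force: [0.5, -0.6, -0.1]
finger_gap: 0.021
gripper_force: 0.0
t 7.35 tcp jig [-25.8 -73.4] z 0.0394 gap 0.0210377367106184 Fjig 0.6 -0.5 -0.1
scene lm 0.63 [ -52.8 -309. ]
scene lm 0.61 [  5.6 -77.4]
scene sil 0.9 [ -45.4 -303. ] [75.1 78.8] 40.4
scene sil 0.66 [ 122.3 -264.7] [64.9 86.4] 84.7
```

View pics/s2.png

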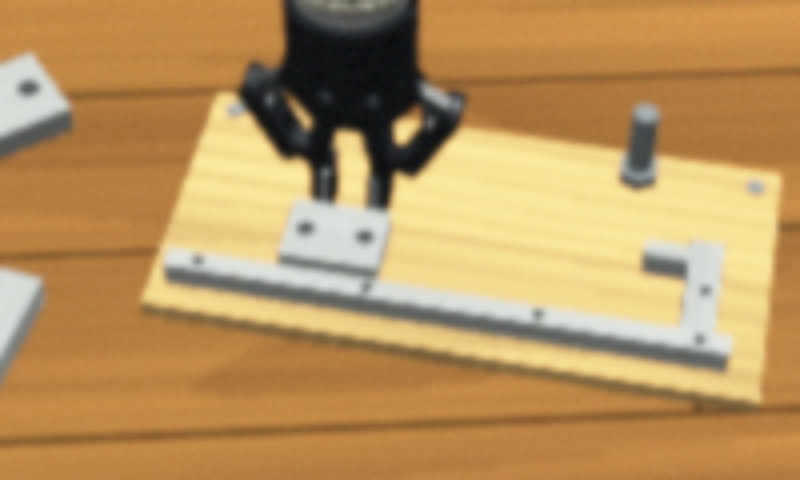

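The plate moves square with the fingers. It is at about (333,235) in the crop, with roughly 10 mm left to the fence. I close the gap slowly and watch the force.

```bash
python3 -m pendant '[{"twist":[0,0,0],"travel":[-0.1,0,0],"gripper":-0.5},{"twist":[0,0,0],"travel":[-0.1,0,0],"gripper":-0.5},{"twist":[0,0,0],"travel":[-0.1,0,0],"gripper":-0.5},{"twist":[0,0,0],"travel":[-0.1,0,0],"gripper":-0.5}]'; python3 -c "
from h import *
st()"
python3 -m pendant '[{"twist":[0,0,0],"travel":[-0.06,0,0],"gripper":-0.5},{"twist":[0,0,0],"travel":[-0.06,0,0],"gripper":-0.5}]'; python3 -c "
from h import *
st()"
python3 -m pendant '[{"twist":[0,0,0],"travel":[-0.04,0,0],"gripper":-0.5},{"twist":[0,0,0],"travel":[-0.04,0,0],"gripper":-0.5}]'; python3 -c "
from h import *
st()"
```

```text
time: 8.0
position: [0.5174, -0.0048, 0.0393]
ee_rot: [0.126, 0.992, 0.0, -0.0]
wrist_force: [-1.2, 0.5, -0.1]
finger_gap: 0.0213
gripper_force: 0.4
t 8.0 tcp jig [-16.5 -73.4] z 0.0393 gap 0.02127814867071165 Fjig -1.3 0.2 -0.1
time: 8.25
position: [0.5181, -0.005, 0.039]
ee_rot: [0.126, 0.992, 0.0, -0.002]
wrist_force: [-7.8, 2.4, 6.7]
finger_gap: 0.0216
gripper_force: 4.3
t 8.25 tcp jig [-15.7 -73.4] z 0.039 gap 0.021602430014397947 Fjig -8.2 0.4 6.7
time: 8.5
position: [0.5182, -0.0051, 0.0388]
ee_rot: [0.126, 0.992, 0.0, -0.004]
wrist_force: [-12.0, 2.6, 9.3]
finger_gap: 0.021
gripper_force: 6.1
t 8.5 tcp jig [-15.7 -73.5] z 0.0388 gap 0.021016019555364206 Fjig -12.3 -0.4 9.3
```

The plate is seated: the arm stalled at 12 N against the fence. I back off, rise and look.

```bash
python3 -m pendant '[{"twist":[0,0,0],"travel":[0.2,0,0],"gripper":-0.5},{"twist":[0,0,0],"travel":[0.8,0,0],"gripper":-0.5},{"twist":[0,0,0],"travel":[0,0,-0.6],"gripper":-0.5},{"twist":[0,0,0],"travel":[0,0,-1],"gripper":-0.8},{"twist":[0,0,0],"travel":[0,0,-1],"gripper":-0.8},{"twist":[0,0,0],"travel":[0.8,0,-1],"gripper":-0.8},{"twist":[0,0,0],"travel":[0.8,0,-1],"gripper":-0.8},{"twist":[0,0,0],"travel":[0,0,0],"gripper":-0.8}]'; python3 -c "
from h import *
st(); print(arm.sense()['joint_pos']); f=spacer('wrist'); cv2.imwrite('pics/w2.png',f['color'])
for n in ['fence','stop','guide','bolt']:
    for d in arm.landmark_of(n,'wrist')[:1]: print(n,d['p'],jig(ray(f,d['uv'],.012)))
spacer('top')"
```

```text
time: 9.5
position: [0.4608, 0.0104, 0.157]
ee_rot: [0.126, 0.992, 0.001, 0.003]
wrist_force: [0.4, 0.3, 0.2]
finger_gap: 0.0086
gripper_force: 0.0
t 9.5 tcp jig [-75.  -72.6] z 0.157 gap 0.008576749550216393 Fjig 0.3 0.4 0.2
[-0.32403425  0.29394247  0.26512395  2.15438836 -0.11927261  0.70028529
  1.33967599]
wrist lm 0.95 [ -67.6 -303.1]
wrist lm 0.76 [ 15.3 -73.8]
wrist sil 0.84 [ -69.7 -299.4] [63.7 90.2] 42.4
wrist sil 0.81 [ 14.1 -72.5] [18.9 52.4] 90.0
wrist sil 0.63 [-27.2  -4. ] [340.3 171. ] 89.1
stop 0.74 [ 43.  130.7]
guide 0.69 [-14.2 107.5]
bolt 0.92 [-89.6  97.3]
top lm 0.86 [ -63.3 -308.5]
top lm 0.65 [ 105.  -268.4]
top sil 0.66 [ -66.9 -309.8] [57.9 79.7] 41.5
top sil 0.56 [ 101.4 -269.2] [60.4 81.6] 84.0
```

View pics/w2.png

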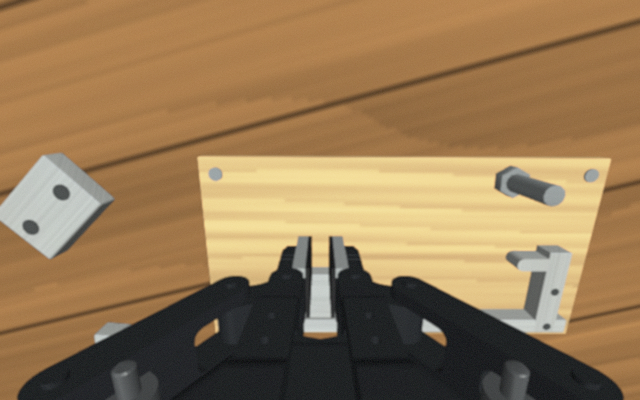

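The small plate lies against the fence behind the fingers, at (320,300). The bolt at (525,187) is undisturbed. Next I move beyond its far end and turn 90 degrees.

```bash
python3 -m pendant '[{"twist":[0,0,0],"travel":[-0.94,-0.625,0],"gripper":-0.8},{"twist":[0,0,0],"travel":[-0.94,-0.625,0],"gripper":-0.8},{"twist":[0,0,0],"travel":[-0.94,-0.625,0],"gripper":-0.8},{"twist":[0,0,0],"travel":[-0.94,-0.625,0],"gripper":-0.8},{"twist":[0,0,-1],"travel":[0,0,0],"gripper":-0.8},{"twist":[0,0,-1],"travel":[0,0,0],"gripper":-0.8},{"twist":[0,0,0],"travel":[0,0,0],"gripper":-0.8}]'; python3 -c "
from h import *
st(); print(arm.sense()['joint_pos'])"
```

```text
time: 10.88
position: [0.5345, -0.074, 0.154]
ee_rot: [-0.047, 0.999, 0.0, -0.0]
wrist_force: [-0.5, 0.2, -0.0]
finger_gap: 0.0082
gripper_force: 0.0
t 10.875 tcp jig [  17.2 -136.2] z 0.154 gap 0.008179261226276718 Fjig -0.5 0.1 -0.0
[-0.087504    0.41704346  0.20141236  1.96843306 -0.11734987  0.76753105
  1.84683673]
```

j7 heads toward its limit that way, so I turn the other way.

```bash
python3 -m pendant '[{"twist":[0,0,1],"travel":[0,0,0],"gripper":-0.8},{"twist":[0,0,1],"travel":[0,0,0],"gripper":-0.8},{"twist":[0,0,1],"travel":[0,0,0],"gripper":-0.8},{"twist":[0,0,1],"travel":[0,0,0],"gripper":-0.8},{"twist":[0,0,1],"travel":[0,0,0],"gripper":-0.8},{"twist":[0,0,1],"travel":[0,0,0],"gripper":-0.8},{"twist":[0,0,1],"travel":[0,0,0],"gripper":-0.8},{"twist":[0,0,1],"travel":[0,0,0],"gripper":-0.8},{"twist":[0,0,1],"travel":[0,0,0],"gripper":-0.8},{"twist":[0,0,1],"travel":[0,0,0],"gripper":-0.8},{"twist":[0,0,1],"travel":[0,0,0],"gripper":-0.8},{"twist":[0,0,0],"travel":[0,0,0],"gripper":-0.8}]'; python3 -c "
from h import *
st(); s=arm.sense(); print(s['joint_pos']); Rt=R.from_quat(s['ee_rot']).as_matrix(); print('tool yaw vs jig y (deg)',np.degrees(np.arctan2(Rt[:2,0]@X,Rt[:2,0]@Y)),Rt[2]); f=spacer('wrist'); cv2.imwrite('pics/w3.png',f['color'])
spacer('top')
for n in ['stop','guide','fence']:
    for d in arm.landmark_of(n,'wrist')[:1]: print(n,d['p'],jig(ray(f,d['uv'],.012)))
"
```

```text
time: 12.38
position: [0.5346, -0.0735, 0.1542]
ee_rot: [0.791, 0.612, -0.0, 0.0]
wrist_force: [0.1, -0.5, -1.1]
finger_gap: 0.0087
gripper_force: 0.0
t 12.375 tcp jig [  17.1 -135.7] z 0.1542 gap 0.00866779222248571 Fjig 0.2 -0.5 -1.1
[-0.45239178  0.47829848  0.66817976  1.99127587 -0.40528724  0.80620507
  0.19477848]
tool yaw vs jig y (deg) 0.18342321270694223 [-6.61003763e-04 -8.25185115e-05 -9.99999778e-01]
wrist lm 0.63 [ 18.7 -79.2]
wrist sil 0.96 [ 17.  -76.8] [60.5 46.4] 89.7
wrist sil 0.51 [ 124.9 -266.2] [11.  33.7] 50.3
top lm 0.84 [ 108.  -268.2]
top lm 0.77 [ -57.5 -314. ]
top lm 0.39 [ 41.  126.3]
top sil 0.65 [ -67.1 -308.6] [61.5 76.9] 41.6
top sil 0.58 [ 103.  -268.3] [60.5 84.2] 84.9
fence 0.56 [43.2 -0.5]
```

View pics/w3.png

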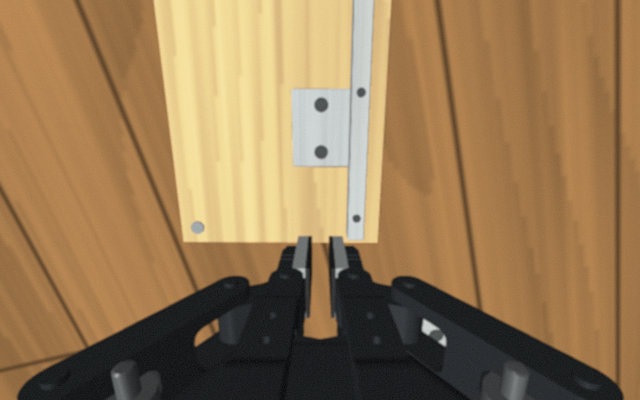

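The plate sits flush and square along the fence: the mask measures 60.5 x 46.4 mm at 89.7°, centred at pixel (321,127). The fingers are aligned behind its end. I descend and start the slide.

```bash
python3 -m pendant '[{"twist":[0,0,0],"travel":[0,-0.06,0.9],"gripper":-0.8},{"twist":[0,0,0],"travel":[0,0,0.9],"gripper":-0.8},{"twist":[0,0,0],"travel":[0,0,0.9],"gripper":-0.8},{"twist":[0,0,0],"travel":[0,0,0.9],"gripper":-0.8},{"twist":[0,0,0],"travel":[0,0,0.5],"gripper":-0.8},{"twist":[0,0,0],"travel":[0,0,0.3],"gripper":-0.8},{"twist":[0,0,0],"travel":[0,0,0.12],"gripper":-0.8},{"twist":[0,0,0],"travel":[0,0,0],"gripper":-0.8}]'; python3 -c "
from h import *
st()"
python3 -m pendant '[{"twist":[0,0,0],"travel":[0.2,0,0],"gripper":-0.8},{"twist":[0,0,0],"travel":[0.2,0,0],"gripper":-0.8},{"twist":[0,0,0],"travel":[0.2,0.01,0],"gripper":-0.8},{"twist":[0,0,0],"travel":[0.2,0.01,0],"gripper":-0.8},{"twist":[0,0,0],"travel":[0.2,0.01,0],"gripper":-0.8},{"twist":[0,0,0],"travel":[0.2,0.01,0],"gripper":-0.8},{"twist":[0,0,0],"travel":[0.2,0.01,0],"gripper":-0.8},{"twist":[0,0,0],"travel":[0.2,0.01,0],"gripper":-0.8},{"twist":[0,0,0],"travel":[0,0,0],"gripper":-0.8}]'; python3 -c "
from h import *
st(); f=spacer('scene'); g=arm.grab_frame('wrist'); 
a=cv2.resize(f['color'][150:270,230:430],(800,480)); b=g['color'][0:320,200:480]; 
cv2.imwrite('pics/s4.png',np.hstack([cv2.resize(f['color'][170:260,250:370],(480,360)),cv2.resize(b,(315,360))]))"
```

```text
time: 13.82
position: [0.5334, -0.0735, 0.0416]
ee_rot: [0.791, 0.612, 0.0, 0.0]
wrist_force: [-0.1, -0.0, -0.7]
finger_gap: 0.0085
gripper_force: 0.0
t 13.825 tcp jig [  16. -136.] z 0.0416 gap 0.0085325067299038 Fjig -0.1 -0.0 -0.7
time: 14.95
position: [0.5442, -0.0346, 0.0411]
ee_rot: [0.79, 0.613, -0.0, -0.0]
wrist_force: [-2.5, -1.6, 1.4]
finger_gap: 0.0087
gripper_force: 1.3
t 14.95 tcp jig [ 16.9 -95.7] z 0.0411 gap 0.008740263581637894 Fjig -2.0 -2.2 1.4
scene lm 0.93 [ 13.8 -53.6]
scene lm 0.89 [ 120.8 -260.2]
scene lm 0.6 [ -59.5 -306.7]
scene sil 0.92 [ 20.6 -53.7] [44.8 60. ] 1.4
scene sil 0.92 [ -45.9 -303.8] [79.3 78.6] 42.2
scene sil 0.82 [ 121.6 -264.1] [67.9 89.4] 84.9
```

View pics/s4.png

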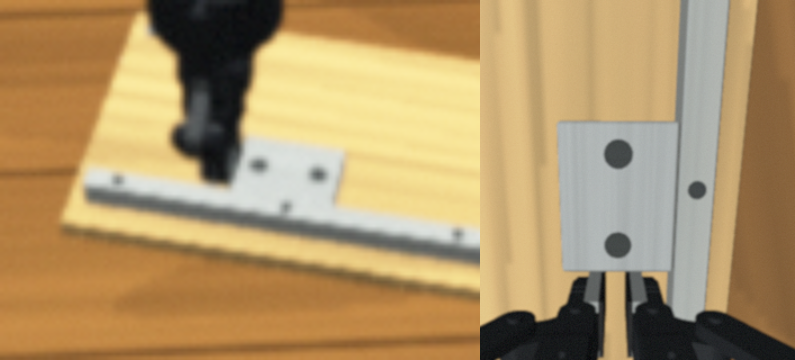

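The plate (wrist crop, 557–678 across) is still flush against the fence at x≈678, and the fingers push square on its end. I continue.

```bash
python3 -m pendant '[{"twist":[0,0,0],"travel":[0.25,0.003,0],"gripper":-0.8},{"twist":[0,0,0],"travel":[0.25,0.003,0],"gripper":-0.8},{"twist":[0,0,0],"travel":[0.25,0.003,0],"gripper":-0.8},{"twist":[0,0,0],"travel":[0.25,0.003,0],"gripper":-0.8},{"twist":[0,0,0],"travel":[0.25,0.003,0],"gripper":-0.8},{"twist":[0,0,0],"travel":[0.25,0.003,0],"gripper":-0.8},{"twist":[0,0,0],"travel":[0.25,0.003,0],"gripper":-0.8},{"twist":[0,0,0],"travel":[0.25,0.003,0],"gripper":-0.8},{"twist":[0,0,0],"travel":[0.25,0.003,0],"gripper":-0.8},{"twist":[0,0,0],"travel":[0.25,0.003,0],"gripper":-0.8},{"twist":[0,0,0],"travel":[0,0,0],"gripper":-0.8}]'; python3 -c "
from h import *
st(); f=spacer('wrist'); cv2.imwrite('pics/w5.png',f['color'])
for n in ['stop','guide']:
    for d in arm.landmark_of(n,'wrist')[:1]: print(n,d['p'],jig(ray(f,d['uv'],.012)))"
```

```text
time: 16.52
position: [0.5612, 0.0263, 0.0413]
ee_rot: [0.79, 0.613, 0.0, -0.0]
wrist_force: [-0.5, -0.2, 0.1]
finger_gap: 0.0086
gripper_force: 0.0
t 16.525 tcp jig [ 18.3 -32.5] z 0.0413 gap 0.008610387586187884 Fjig -0.5 -0.3 0.1
wrist lm 0.8 [19.2  9. ]
wrist sil 0.95 [17.8  9.2] [59.9 46.5] 89.8
guide 0.55 [42.6 -0.9]
```

View pics/w5.png

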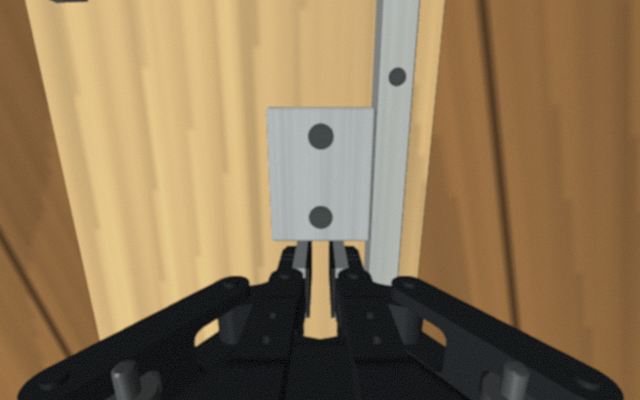

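The plate is still flush along the fence: right edge at (374,170) and centre y≈9 mm. About 91 mm remain.

```bash
python3 -m pendant '[{"twist":[0,0,0],"travel":[0.25,0.003,0],"gripper":-0.8},{"twist":[0,0,0],"travel":[0.25,0.003,0],"gripper":-0.8},{"twist":[0,0,0],"travel":[0.25,0.003,0],"gripper":-0.8},{"twist":[0,0,0],"travel":[0.25,0.003,0],"gripper":-0.8},{"twist":[0,0,0],"travel":[0.25,0.003,0],"gripper":-0.8},{"twist":[0,0,0],"travel":[0.25,0.003,0],"gripper":-0.8},{"twist":[0,0,0],"travel":[0.25,0.003,0],"gripper":-0.8},{"twist":[0,0,0],"travel":[0.25,0.003,0],"gripper":-0.8},{"twist":[0,0,0],"travel":[0.25,0.003,0],"gripper":-0.8},{"twist":[0,0,0],"travel":[0.25,0.003,0],"gripper":-0.8},{"twist":[0,0,0],"travel":[0.25,0.003,0],"gripper":-0.8},{"twist":[0,0,0],"travel":[0.2,0.003,0],"gripper":-0.8}]'; python3 -c "
from h import *
st(); f=spacer('wrist'); cv2.imwrite('pics/w6.png',f['color'])
for n in ['stop','guide']:
    for d in arm.landmark_of(n,'wrist')[:1]: print(n,d['p'],jig(ray(f,d['uv'],.012)))"
```

```text
time: 18.27
position: [0.5798, 0.0964, 0.0412]
ee_rot: [0.791, 0.612, -0.001, -0.0]
wrist_force: [-3.7, -5.1, 3.1]
finger_gap: 0.0087
gripper_force: 2.6
t 18.275 tcp jig [19. 40.] z 0.0412 gap 0.00866755312983743 Fjig -2.4 -5.8 3.1
wrist lm 0.59 [19.1 80.6]
wrist sil 0.91 [18.7 81.1] [60.6 46.2] 89.6
stop 0.58 [ 42.4 130.6]
guide 0.7 [-14.2 103.2]
```

View pics/w6.png

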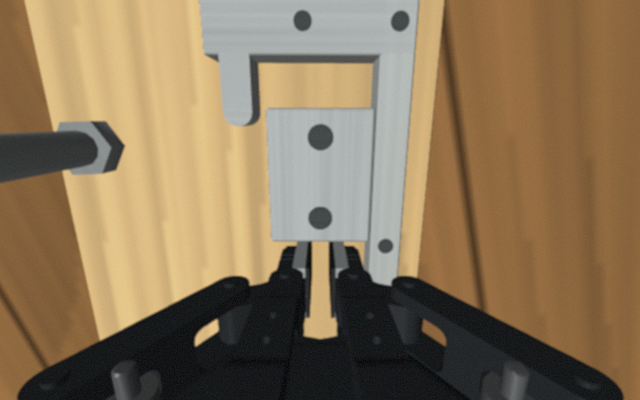

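The plate is entering the pocket: leading edge at row 108, stop face at row 62, guide to the left and clear, with about 19 mm left. I finish slowly and watch the force.

```bash
python3 -m pendant '[{"twist":[0,0,0],"travel":[0.12,0.003,0],"gripper":-0.8},{"twist":[0,0,0],"travel":[0.12,0.003,0],"gripper":-0.8},{"twist":[0,0,0],"travel":[0.12,0.003,0],"gripper":-0.8},{"twist":[0,0,0],"travel":[0.12,0.003,0],"gripper":-0.8},{"twist":[0,0,0],"travel":[0.1,0.003,0],"gripper":-0.8},{"twist":[0,0,0],"travel":[0.06,0,0],"gripper":-0.8}]'; python3 -c "
from h import *
st()"
python3 -m pendant '[{"twist":[0,0,0],"travel":[0.06,0,0],"gripper":-0.8},{"twist":[0,0,0],"travel":[0.06,0,0],"gripper":-0.8}]'; python3 -c "
from h import *
st()"
python3 -m pendant '[{"twist":[0,0,0],"travel":[0.05,0,0],"gripper":-0.8},{"twist":[0,0,0],"travel":[0.05,0,0],"gripper":-0.8}]'; python3 -c "
from h import *
st()"
```

```text
time: 19.27
position: [0.5845, 0.112, 0.0413]
ee_rot: [0.79, 0.612, -0.0, -0.0]
wrist_force: [-0.8, -1.4, -0.1]
finger_gap: 0.0085
gripper_force: 0.6
t 19.275 tcp jig [19.7 56.3] z 0.0413 gap 0.008507318344505669 Fjig -0.5 -1.6 -0.1
time: 19.52
position: [0.5853, 0.1148, 0.0413]
ee_rot: [0.791, 0.612, -0.0, -0.0]
wrist_force: [-1.0, -0.3, -0.0]
finger_gap: 0.0085
gripper_force: 0.6
t 19.525 tcp jig [19.8 59.2] z 0.0413 gap 0.008503278211789584 Fjig -0.9 -0.5 -0.0
time: 19.77
position: [0.5854, 0.1149, 0.0413]
ee_rot: [0.791, 0.612, -0.001, 0.001]
wrist_force: [-4.5, -7.1, 3.8]
finger_gap: 0.0088
gripper_force: 4.1
t 19.775 tcp jig [19.8 59.4] z 0.0413 gap 0.008824046817521471 Fjig -2.6 -8.0 3.8
```

```bash
python3 -m pendant '[{"twist":[0,0,0],"travel":[0.06,0,0],"gripper":-0.8},{"twist":[0,0,0],"travel":[0,0,0],"gripper":-0.8}]'; python3 -c "
from h import *
st()"
python3 -m pendant '[{"twist":[0,0,0],"travel":[-0.25,-0.03,0],"gripper":-0.8},{"twist":[0,0,0],"travel":[-0.6,0,0],"gripper":-0.8},{"twist":[0,0,0],"travel":[-0.3,0,-0.4],"gripper":-0.8},{"twist":[0,0,0],"travel":[0,0,-0.8],"gripper":-0.8},{"twist":[0,0,0],"travel":[0,0,-0.8],"gripper":-0.8},{"twist":[0,0,0],"travel":[0,0,0],"gripper":-0.8}]'; python3 -c "
from h import *
st(); f=spacer('wrist'); cv2.imwrite('pics/w7.png',cv2.resize(f['color'][40:280,180:500],(800,600)))
for n in ['stop','guide','bolt']:
    for d in arm.landmark_of(n,'wrist')[:1]: print(n,d['p'],jig(ray(f,d['uv'],.012)))"
```

```text
time: 20.02
position: [0.5853, 0.115, 0.0413]
ee_rot: [0.791, 0.612, -0.002, 0.001]
wrist_force: [-5.2, -8.9, 4.0]
finger_gap: 0.0085
gripper_force: 4.7
t 20.025 tcp jig [19.8 59.4] z 0.0413 gap 0.008498062410518615 Fjig -2.8 -9.9 4.0
time: 20.78
position: [0.5801, 0.0919, 0.0939]
ee_rot: [0.79, 0.613, 0.002, 0.001]
wrist_force: [0.3, -0.1, -0.2]
finger_gap: 0.0085
gripper_force: 0.0
t 20.775 tcp jig [20.4 35.8] z 0.0939 gap 0.008548917271836338 Fjig 0.3 -0.0 -0.2
wrist lm 0.69 [ 18.6 100.7]
wrist sil 0.94 [ 18.7 100.1] [60.6 46.9] 89.5
stop 0.77 [ 42.7 130.6]
guide 0.85 [-14.4 103.9]
bolt 0.68 [-87.4  93.9]
```

View pics/w7.png

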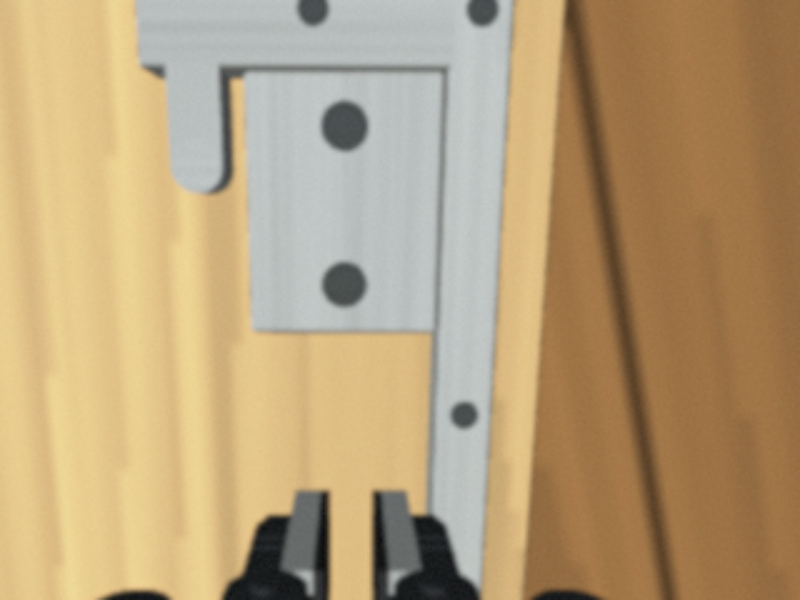

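The plate sits flush against the stop (row 68) and the fence (x≈440). The fingers are clear of it and the bolt is undisturbed. I hand in.

```bash
python3 -m pendant '[{"twist":[0,0,0],"travel":[0,0,-0.8],"gripper":-0.8},{"twist":[0,0,0],"travel":[0,0,-0.8],"gripper":-0.8},{"twist":[0,0,0],"travel":[0,0,0],"gripper":-0.8},{"twist":[0,0,0],"travel":[0,0,0],"gripper":-0.8}]'; python3 -c "
from workcell import arm
print(arm.close_job())"
```

```text
time: 21.58
position: [0.5784, 0.0913, 0.1317]
ee_rot: [0.79, 0.613, 0.0, -0.0]
wrist_force: [0.1, 0.1, -0.9]
finger_gap: 0.0087
gripper_force: 0.0
the job is handed in; nothing more can be done
None
```

The small spacer plate was pushed square to the fence, slid along it into the corner pocket, and handed in at about 21.6 s, flush against both the fence and the end stop in the last wrist picture; the robot never went near the bolt, can or tube.

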